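# Level and bolt a sprung tilt plate and load its nest

### The arm

A 7-joint arm with a two-finger parallel gripper is mounted at the origin on a cart in front of the work surface, level with it; the furniture and walls round the work are solid. World frame = base frame: x ahead of the robot, y to its left, z up, the work surface at z = 0. Lengths are in m, angles in rad, forces in N, time in s.
With the tool pointing down it reaches from about 0.4 to 0.875 m from the base axis. Payload 19.3 kg.
Tool frame: the origin (TCP) lies at the very end of the fingers, on their centre line; the grasp point (between the pads) lies 19 mm behind it; z points along the fingers, y is the line along which they close (so a half turn about z gives the same grasp; the last joint's range is limited). The gripper opens to 85 mm and grips with 20 to 120 N. Pads are 22 mm wide; open, the fingers measure 114 mm over their backs; the gripper's body (76 mm by 85 mm) begins 54 mm behind the grasp point. The pads swing forward as they close: fully open they stand 13 mm farther back than shut.
Start: joints at [1.067, 0.521, -0.036, 1.599, 0.021, 1.021, -0.113], TCP at [0.263, -0.567, 0.231] pointing down, gripper open.
Joint ranges: [-2.91, 2.91], [-0.3, 2.13], [-1.5, 1.42], [0.17, 2.43], [-1.26, 4.41], [0.16, 1.93], [-2.52, 2.52]. Speed limits (rad/s): [1.89, 1.89, 2.39, 2.39, 3.01, 3.01, 3.01].

### API

Orientations are given as [roll, pitch, yaw] about the fixed x, y, z axes, in that order (R = Rz(yaw) Ry(pitch) Rx(roll)).
In Python, from workcell import bot gives the robot as it stands.
- The arm moves only by the tool servo_tool, never from a script. Its argument "plan" is a list of rows, each a list of 7 numbers: the finger opening in cm, from 0 to 8.54, then the shift along the tool's x, y, z in cm, then the turn, a rotation vector about the tool's x, y, z in degrees. In form: [[fingers, x, y, z, wx, wy, wz], ...]. A call has 1 to 10 rows; each row is the pose to reach, as a shift and turn from the pose commanded when the call began, along the tool's axes at that moment; what a row does not reach only later rows make up. A row lasts 1/10 s, in which the tool goes at most 50 mm and 8.59 degrees, less where a joint would pass 70% of its speed; a pose out of reach is approached as far as the arm can. A call with a gripper value outside its range is refused whole. The fingers move at their own pace and stop on an object; "force" is the grip in N (left out, the last holds). Time passes only in rows, so rows that repeat a pose let the fingers close. It gives the time, the measured TCP pose, the force, the opening and the grip force at its end, in the units of the state.
- bot.observe(): the state, without advancing time (a new reading comes with each control period).
- bot.grab_frame(name): name is "scene" or "top"; returns a dict with "frame" (480x640x3 uint8, blue, green, red), "mtx" (3x3 intrinsics, pixels), "R" (3x3) and "t" (3): a world point X has camera coordinates R X + t. Camera axes: x right, y down, z forward; pixel columns grow to the right and rows downward; lengths in m; the calibration is good to about 2 mm. A picture is of the moment at which its call begins. There is no depth.
- bot.job_done(): hands the job in; it is judged then, once.
The state is a dict: "clock": time; "qpos": joint angles; "qd": joint speeds; "joint_efforts": joint torques, N m; "position": TCP position; "tool_rot": TCP orientation; "force": force on the tool from outside, world axes, zero at the start; "moment": the same for the moment, N m; "grip_width": finger opening in m; "finger_force": force on a finger pad.
Only numpy, scipy, OpenCV 4.12 (cv2) and the standard library are available. Lean on these libraries where they do the work, as an engineer would, in place of code of your own. Each camera call takes 0.05 s, during which the arm holds its last target. There are 200 camera calls.

### The job

The sprung plate of the assembly fixture has tipped up. Press it down until it lies level on its rests, feeling for them and without leaning on them once it is down, and slide its bolt, without forcing it, fully home into the keeper so that the plate stays down by itself; the brass bushing belongs flat in the nest between the four pins on the plate. Leave the things lying round the fixture where they are.

Things in the scene. Friction and masses are not known exactly. Their poses are not given: they have to be found in the camera images.
- tilt_stand: The fixture's grey painted base plate, 200 x 196 x 12 mm on 4 mm feet, fixed to the bench. Origin: centre of its underside on the bench; its x axis runs from the hinge side (nearer the robot) to the bolt side, y to the left, z up. Everything else of the fixture sits on it
- hinge_axis (a point): Middle of the hinge pin on which the plate turns; it lies 45 mm above the bench at x = -75 mm of the base. The pin runs along the base's y axis. Axes as the base's
- tilt_plate (a joint): Angle in rad of the sprung aluminium plate (136 mm wide, reaching 160 mm from the hinge pin, 10 mm thick, centred on the pin's height): 0 = level, its top 50 mm above the bench; 0.26 = tipped up, bolt edge raised, as it starts. On its rests it reads -0.024 to 0.024, by their trim. At the bolt its springs push up with about 4 N tipped up and 7 N level; let go unbolted it springs up
- bolt (a joint): Travel in m of the square slide bolt (10 x 10 mm) on the plate's top by its raised edge, running along the plate's y axis: 0 = drawn back, 0.026 = fully home, against its end stop; it slides toward -y of the base, moves freely with about 2 N and stays where it is left. Its square end meets the keeper after about 14 mm
- bolt_knob (a point): Point on the axis of the bolt's upright black knob (16 mm across, 24 mm high), 10 mm below its top, 141 mm from the hinge pin; with the plate level 86 mm above the bench, with the bolt drawn back 8 mm to +y of the plate's middle. The tops of the bolt's guides are 21 mm lower, 40 and 54 mm to the sides. Axes as the plate's, z its normal; the knob leans with it. The bolt slides along -y
- keeper_mouth (a point): Middle of the opening of the dark steel keeper at mid trim, at x = 66, y = -74, z = 56 mm of the base: a block 18 mm thick along y and 72 mm high at the end of the bolt's path; axes as the base's, the bolt enters toward -y. It leaves only about 1 mm above the bolt when the plate lies on its rests; with the plate higher the bolt's end strikes it. Bolted and let go, the plate rises by that
- nest (a point): Centre of the nest on the plate, on its round seat 2 mm above the plate's top and 66 mm from the hinge pin; axes as the plate's, z its normal. Four round-nosed pins, 6 mm thick, stand 25.5 mm from it at 35 degrees to either side of the +x and -x axes and rise 8 mm above the seat; fingers have room between them at +y and -y. The bushing fits between them with 1.5 mm to spare all round
- bushing_center (a point): Centre (half-way up, 3.5 mm above its underside) of the loose brass bushing, a plain ring 42 mm across and 7 mm high, 62 g, lying flat on the bench beside the fixture; z is its axis. Take it across the outside
- nut: Bystander: loose steel hexagon nut, 30 x 35 x 16 mm, lying on the bench on the other side of the fixture from the bushing; origin under its centre
- tape_roll: Bystander: roll of tape, 69 mm across and 18 mm high, lying at the front; origin under its centre
- oil_bottle: Bystander: small oil bottle, 35 mm across, 107 mm high, standing behind the fixture; origin under its centre
- rest_rail: Rail on the base under the plate's bolt side, with two steel rests (16 mm across, tops about 40 mm above the bench, 127 mm from the hinge pin) on which the plate comes to lie, and the keeper. Both are trimmed together up to 3 mm up or down, which no pose shows: feel for the steep rise of force. 10 N beyond the springs is plenty, 20 N on rests and keeper is too much. Origin: the base's
Things that resemble listed ones, but are neither listed nor needed, are in the scene too. What is meant by the part that bears bushing_center is not green or red, and is the smaller of those in its own colour.

How it is judged:
At the end, for the whole second after the job is handed in: The plate lies level (within 0.045 rad) by itself, its bolt at least 22 mm of its 26 mm home in the keeper, and the bushing lies flat in the nest: within 4.5 mm of its centre, its middle 3.5 mm above the seat within 2 mm, tilted less than 0.07 rad against it (value of joint tilt_plate below 0.045 rad and value of joint bolt above 0.022 m and horizontal distance between bushing_center and nest below 0.0045 m and z of bushing_center in the frame of nest between 0.0015 and 0.0055 m and angle between the z axis of bushing_center and the z axis of nest, either way round below 0.07 rad); the robot touches nothing.
It fails at once if the plate is pressed or slammed onto its rests, or the bolt rammed against the keeper, with more than 20 N (contact force between rest_rail and anything else above 20 N).
It fails at once if the nut is moved more than 20 mm (distance of nut from where it was at the start of the episode above 0.02 m).
It fails at once if the tape roll is moved more than 20 mm (distance of tape_roll from where it was at the start of the episode above 0.02 m).
It fails at once if the oil bottle is moved more than 20 mm (distance of oil_bottle from where it was at the start of the episode above 0.02 m).
It also fails if it takes over 70 s, if anything falls off the work surface, if the arm or the gripper's body presses on something with over 40 N, if the wrist force passes 120 N, or if a joint passes its speed limit or range.

## Working session

There is one attempt and no reset: what is moved stays moved. The work goes in short steps, Python scripts to look and compute and a tool call to move; the robot and the scene stay as the last step left them, time stands still between calls to the robot, and variables do not carry over. Pictures are saved under pics/ and viewed, at most 10 in all, crops included, and the job is handed in when it is done.

Besides the shell and the picture viewer there is one more tool, called after "Emit:" in YAML: its name, and indented under it one key for each argument. servo_tool: Moves the arm, as the interface text tells. Its arguments: {"type":"object","properties":{"plan":{"type":"array","items":{"type":"array","items":{"type":"number"}}},"force":{"type":"number"}},"required":["plan"]}

```bash
mkdir -p pics; ls; python3 - <<'E'
from workcell import bot
import cv2
print(bot.observe())
for n in("scene","top"):
    f=bot.grab_frame(n); cv2.imwrite(f"pics/{n}0.png",f["frame"]); print(n,f["mtx"].round(1).tolist(),f["R"].round(4).tolist(),f["t"].round(4).tolist())
E
```

```text
pics
{'clock': 0.0, 'qpos': array([ 1.06680761,  0.52205502, -0.03629257,  1.60001278,  0.02117985,
        1.02110335, -0.11281983]), 'qd': array([ 0.00017861,  0.00088562, -0.00024723,  0.00061557,  0.00058812,
        0.00019432, -0.00072532]), 'joint_efforts': array([-5.57930198e-04, -9.27104115e+01,  1.97979636e+00, -3.69932163e+01,
        1.78742077e-02,  8.14939354e-03, -8.08530262e-05]), 'position': array([ 0.26250061, -0.56681877,  0.23069886]), 'tool_rot': array([-3.14040154e+00,  8.60417665e-05,  4.33718314e-01]), 'force': array([-0.09365337,  0.60127671, -0.40446997]), 'moment': array([-0.0371461 , -0.01492589, -0.0106232 ]), 'finger_force': 0.0, 'grip_width': 0.08532823997207838}
scene [[537.6, 0.0, 319.6], [0.0, 537.6, 237.7], [0.0, 0.0, 1.0]] [[-0.889, -0.4575, 0.02], [-0.2212, 0.3907, -0.8936], [0.4009, -0.7988, -0.4485]] [0.4913, 0.1848, 1.1299]
top [[454.3, 0.0, 318.1], [0.0, 454.3, 244.6], [0.0, 0.0, 1.0]] [[0.0138, -0.9997, -0.0208], [-0.9988, -0.0128, -0.0476], [0.0473, 0.0214, -0.9986]] [0.0378, 0.5182, 0.9119]
```

View pics/scene0.png

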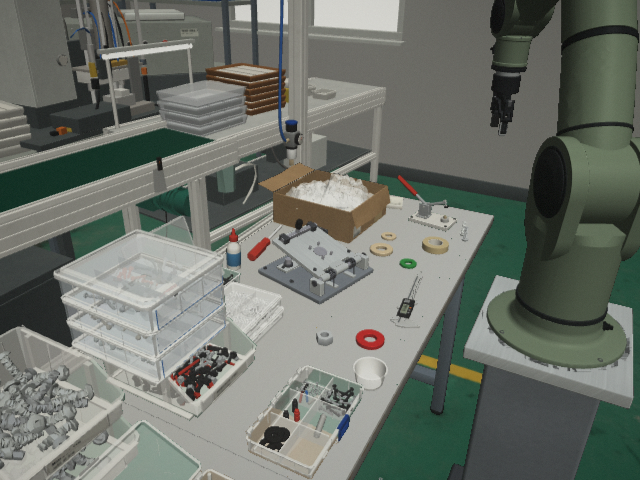

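View pics/top0.png

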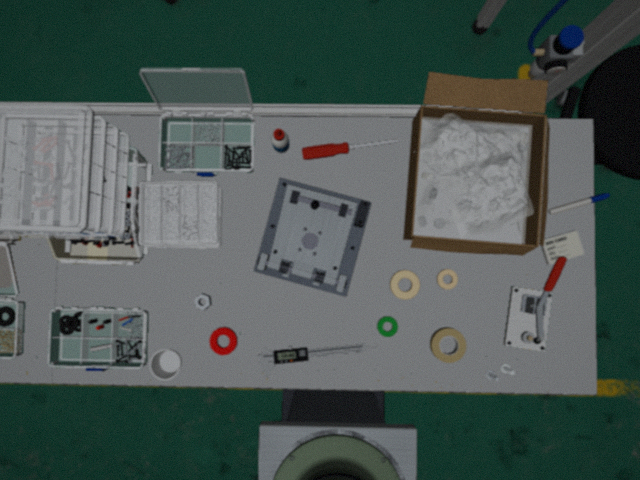

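The rings that could be mistaken for the bushing, in the top view, are brass small (448,279), brass large (405,285), green (387,326), red (223,340) and the tape roll (449,344). By the description it is the small brass one at (448,279). The fixture is centred around (312,238), with the knob at (315,205).

```bash
cat > h.py <<'E'
import numpy as np, cv2
from workcell import bot
def w(f,uv,z):
    "pixel -> world point on plane at height z"
    r=f["R"].T@np.linalg.solve(f["mtx"],[*uv,1.]); c=-f["R"].T@f["t"]
    return c+r*(z-c[2])/r[2]
def px(f,X):
    p=f["mtx"]@(f["R"]@np.asarray(X,float)+f["t"]); return (p[:2]/p[2]).round(1)
def crop(f,x0,y0,x1,y1,s,name):
    cv2.imwrite(f"pics/{name}.png",cv2.resize(f["frame"][y0:y1,x0:x1],None,fx=s,fy=s,interpolation=cv2.INTER_CUBIC))
E
python3 - <<'E'
from h import *
f=bot.grab_frame("top"); crop(f,245,165,475,315,3.47,"c1")
g=bot.grab_frame("scene"); crop(g,250,205,450,325,4,"c2")
for p in((448,279),(405,285)): print(w(f,p,.007))
hsv=cv2.cvtColor(f["frame"],cv2.COLOR_BGR2HSV); m=cv2.inRange(hsv,(12,50,110),(30,255,255)); 
n,l,s,c=cv2.connectedComponentsWithStats(m)
for i in range(1,n):
    if s[i,4]>80 and s[i,0]>360 and s[i,1]>250: print(s[i],c[i],w(f,c[i],.005),s[i,2]/454.3*.9)
E
```

```text
[ 0.45146599 -0.21952529  0.007     ]
[ 0.43806097 -0.13270357  0.007     ]
[437 269  21  20 252] [446.98809524 278.71825397] [ 0.4519597  -0.21800624  0.005     ] 0.04160246533127889
[390 270  30  29 514] [404.42607004 284.14007782] [ 0.43971187 -0.13187081  0.005     ] 0.05943209333039841
[432 329  34  34 583] [448.95540309 345.57461407] [ 0.3173794  -0.22200355  0.005     ] 0.0673563724411182
```

View pics/c1.png

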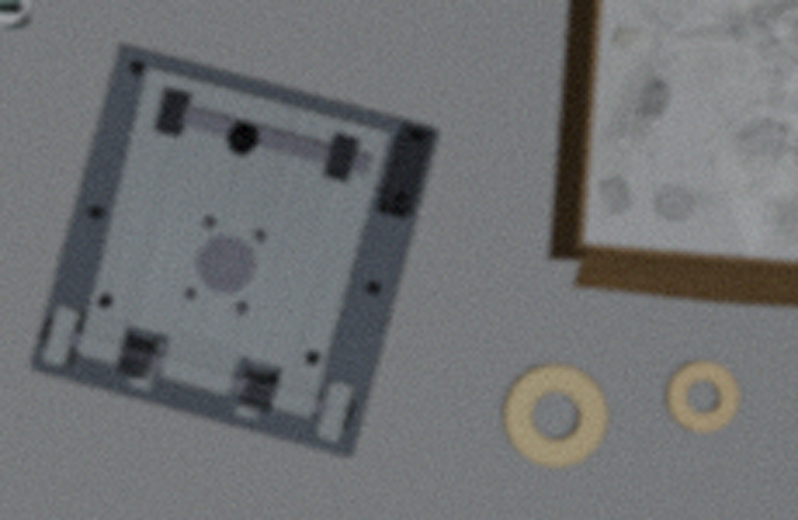

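View pics/c2.png

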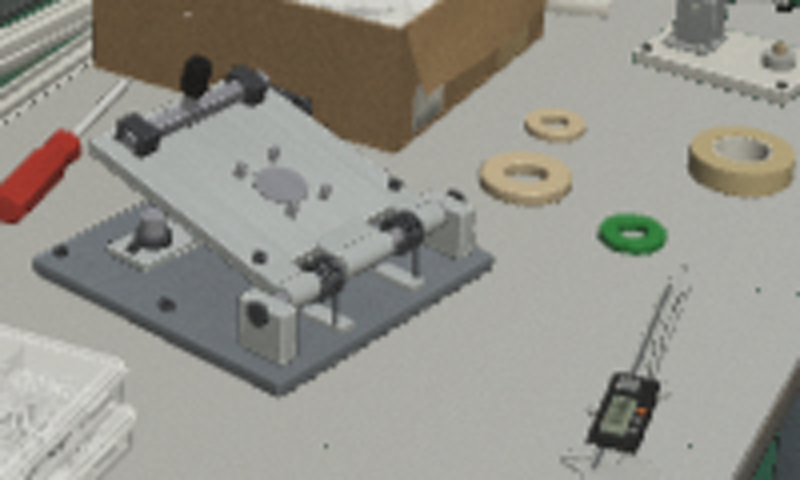

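Small ring, crop (703,397): 42 mm across, so this is the bushing. The base corners in c1 are (122,44), (35,368) and (352,456), the nest is at (227,265) and the knob top at (243,137). Next I fit the fixture pose.

```bash
cat >> h.py <<'E'
def base2w(p,X):
    x,y,a=p; c,s=np.cos(a),np.sin(a); return np.array([x+c*X[0]-s*X[1],y+s*X[0]+c*X[1],X[2]])
def plate(th,X):  # X: dist from pin, y, height over pin, in plate -> base frame
    c,s=np.cos(th),np.sin(th); return np.array([-.075+c*X[0]-s*X[2],X[1],.045+s*X[0]+c*X[2]])
E
python3 - <<'E'
from h import *
from scipy.optimize import least_squares
f=bot.grab_frame("top");g=bot.grab_frame("scene")
B=[(.1,.098,.016),(-.1,.098,.016),(-.1,-.098,.016)];P=[(.066,0,.007),(.141,.008,.051)]
T=np.array([(122,44),(35,368),(352,456),(227,265),(243,137)])/3.47+[245,165]-.36
S=np.array([(36,262),(281,381),(492,260),(282,184),(197,62)])/4+[250,205]-.37
def res(p,full=0):
    X=[base2w(p,b) for b in B]+[base2w(p,plate(p[3] if 0 else .26,q)) for q in P]
    return np.concatenate([(px2(f,x)-t) for x,t in zip(X,T)]+[(px2(g,x)-t) for x,t in zip(X,S)])
def px2(f,X):
    p=f["mtx"]@(f["R"]@X+f["t"]); return p[:2]/p[2]
r=least_squares(res,[.55,0,-.26],loss="soft_l1"); p=r.x
print(p,np.degrees(p[2])); print(res(p).reshape(-1,2).round(1))
print("knob up",base2w(p,plate(.26,(.141,.008,.041))),"level",base2w(p,plate(0,(.141,.008,.041))),"nest",base2w(p,plate(0.,(.066,0,.007))))
E
```

```text
[ 0.53496124  0.05503107 -0.2516241 ] -14.416998745491032
[[ 0.  -0.9]
 [-1.1  0.2]
 [ 1.   0.4]
 [ 0.4 -0.3]
 [-0.8  0.4]
 [-1.3 -1.4]
 [-0.1  0.6]
 [ 1.  -1.7]
 [ 0.2  0.1]
 [ 0.3  0.1]]
knob up [0.58607651 0.05015085 0.12087035] level [0.60087467 0.04634665 0.086     ] nest [0.52624466 0.05727187 0.052     ]
```

Emit:
servo_tool:
  plan:
    - [8.5,55.3,-42.4,-1,0,0,39.3]
    - [8.5,55.3,-42.4,-1,0,0,39.3]
    - [8.5,55.3,-42.4,-1,0,0,39.3]
    - [8.5,55.3,-42.4,-1,0,0,39.3]
    - [8.5,55.3,-42.4,-1,0,0,39.3]
    - [8.5,55.3,-42.4,-1,0,0,39.3]
    - [8.5,55.3,-42.4,-1,0,0,39.3]
    - [8.5,55.3,-42.4,-1,0,0,39.3]
    - [8.5,55.3,-42.4,-1,0,0,39.3]
    - [8.5,55.3,-42.4,-1,0,0,39.3]
  force: 40

```text
clock: 1.3
position: [0.4917, -0.1299, 0.2387]
tool_rot: [-3.142, -0.001, -0.252]
force: [0.4, -1.2, 0.3]
grip_width: 0.085
finger_force: 0.0
```

Emit:
servo_tool:
  plan:
    - [4.5,4.6,-19.8,4,0,0,0]
    - [4.5,4.6,-19.8,4,0,0,0]
    - [4.5,4.6,-19.8,4,0,0,0]
    - [4.5,4.6,-19.8,4,0,0,0]
    - [4.5,4.6,-19.8,6.5,0,0,0]
    - [4.5,4.6,-19.8,7.5,0,0,0]
    - [4.5,4.6,-19.8,7.5,0,0,0]

```text
clock: 2.0
position: [0.5839, 0.0473, 0.1621]
tool_rot: [3.14, 0.003, -0.253]
force: [-0.7, 0.1, -0.0]
grip_width: 0.0449
finger_force: 0.0
```

```bash
python3 - <<'E'
from h import *
o=bot.observe(); print(o["position"],o["force"],o["grip_width"])
g=bot.grab_frame("scene"); crop(g,240,170,400,290,5,"c3"); print((px(g,o["position"])-[240,170])*5)
E
```

```text
[0.58393923 0.04728211 0.16213719] [-0.66537762  0.05423285 -0.01045973] 0.044932061077944896
[299.  186.5]
```

View pics/c3.png

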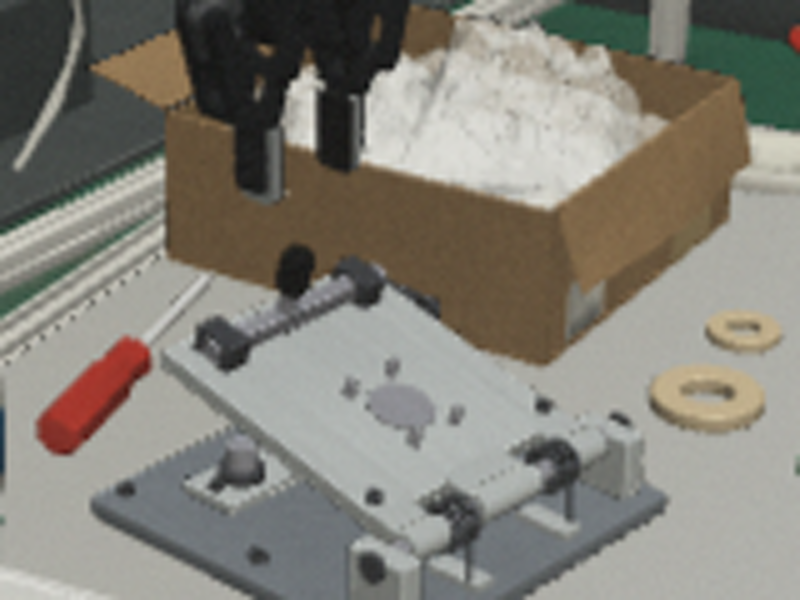

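The picture shows the open fingers, tips at (262,195) and (340,165), straddling the knob at (295,265). I lower and grip.

Emit:
servo_tool:
  plan:
    - [4.5,0.2,-0.3,2,0,0,0]
    - [4.5,0.2,-0.3,4,0,0,0]
    - [4.5,0.2,-0.3,5.0,0,0,0]
    - [4.5,0.2,-0.3,5.0,0,0,0]
    - [0.8,0.2,-0.3,5.0,0,0,0]
    - [0.8,0.2,-0.3,5.0,0,0,0]
    - [0.8,0.2,-0.3,5.0,0,0,0]
    - [0.8,0.2,-0.3,5.0,0,0,0]

```text
clock: 2.85
position: [0.5884, 0.0506, 0.1143]
tool_rot: [-3.141, -0.002, -0.252]
force: [1.2, -1.5, 5.7]
grip_width: 0.014
finger_force: 39.0
```

Emit:
servo_tool:
  plan:
    - [0.8,0.15,0,0.3,0,0,0]
    - [0.8,0.35,0,0.65,0,0,0]
    - [0.8,0.55,0,1.0,0,0,0]
    - [0.8,0.75,0,1.4,0,0,0]
    - [0.8,0.9,0,1.7,0,0,0]
    - [0.8,1.0,0,2.0,0,0,0]
    - [0.8,1.1,0,2.2,0,0,0]
    - [0.8,1.2,0,2.4,0,0,0]
    - [0.8,1.2,0,2.5,0,0,0]
    - [0.8,1.2,0,2.5,0,0,0]

```text
clock: 3.85
position: [0.6001, 0.0477, 0.0893]
tool_rot: [-3.141, -0.002, -0.252]
force: [1.0, -1.9, 8.2]
grip_width: 0.0134
finger_force: 39.6
```

Emit:
servo_tool:
  plan:
    - [0.8,0.05,0,0.15,0,0,0]
    - [0.8,0.08,0,0.3,0,0,0]
    - [0.8,0.1,0,0.4,0,0,0]
    - [0.8,0.1,0,0.4,0,0,0]

```text
clock: 4.25
position: [0.6014, 0.0473, 0.0854]
tool_rot: [-3.141, -0.002, -0.253]
force: [2.2, -3.1, 9.0]
grip_width: 0.0136
finger_force: 39.8
```

Emit:
servo_tool:
  plan:
    - [0.8,0.03,0,0.1,0,0,0]
    - [0.8,0.04,0,0.15,0,0,0]
    - [0.8,0.04,0,0.15,0,0,0]

```text
clock: 4.55
position: [0.6018, 0.0473, 0.084]
tool_rot: [-3.141, -0.002, -0.252]
force: [2.4, -2.4, 10.5]
grip_width: 0.0135
finger_force: 39.9
```

Emit:
servo_tool:
  plan:
    - [0.8,0.02,0,0.06,0,0,0]
    - [0.8,0.03,0,0.1,0,0,0]
    - [0.8,0.03,0,0.1,0,0,0]

```text
clock: 4.85
position: [0.6022, 0.0472, 0.0831]
tool_rot: [-3.141, -0.003, -0.253]
force: [3.3, -1.8, 10.1]
grip_width: 0.0138
finger_force: 39.9
```

Emit:
servo_tool:
  plan:
    - [0.8,0.02,0,0.06,0,0,0]
    - [0.8,0.03,0,0.1,0,0,0]
    - [0.8,0.03,0,0.1,0,0,0]

```text
clock: 5.15
position: [0.6025, 0.0471, 0.082]
tool_rot: [-3.141, -0.003, -0.252]
force: [2.1, -2.1, 9.4]
grip_width: 0.0138
finger_force: 40.0
```

Emit:
servo_tool:
  plan:
    - [0.8,0.02,0,0.06,0,0,0]
    - [0.8,0.03,0,0.1,0,0,0]
    - [0.8,0.03,0,0.1,0,0,0]

```text
clock: 5.45
position: [0.6028, 0.047, 0.0811]
tool_rot: [-3.141, -0.003, -0.253]
force: [1.6, -2.2, 8.8]
grip_width: 0.0138
finger_force: 40.0
```

Emit:
servo_tool:
  plan:
    - [0.8,0.02,0,0.06,0,0,0]
    - [0.8,0.02,0,0.1,0,0,0]
    - [0.8,0.02,0,0.1,0,0,0]

```text
clock: 5.75
position: [0.603, 0.0469, 0.0801]
tool_rot: [-3.141, -0.003, -0.253]
force: [2.2, -1.6, 10.0]
grip_width: 0.0135
finger_force: 40.1
```

```bash
python3 - <<'E'
from h import *
o=bot.observe(); print(o["position"],o["force"],o["moment"])
g=bot.grab_frame("scene"); crop(g,240,190,380,295,5.7,"c4")
p=[.53496,.05503,-.2516]
for th in(0,.03,.06,.26):
  print(th,[((px(g,base2w(p,plate(th,X)))-[240,190])*5.7).round().tolist() for X in((.16,.068,-.005),(.16,.068,.005),(.141,.008,.051))])
E
```

```text
[0.60300357 0.04692994 0.08006622] [ 2.20467897 -1.64003051 10.03795505] [-0.50922504 -0.31889712 -0.02936013]
0 [[174.0, 385.0], [174.0, 365.0], [306.0, 234.0]]
0.03 [[174.0, 376.0], [174.0, 355.0], [309.0, 226.0]]
0.06 [[174.0, 365.0], [174.0, 345.0], [312.0, 219.0]]
0.26 [[179.0, 301.0], [183.0, 282.0], [337.0, 172.0]]
```

View pics/c4.png

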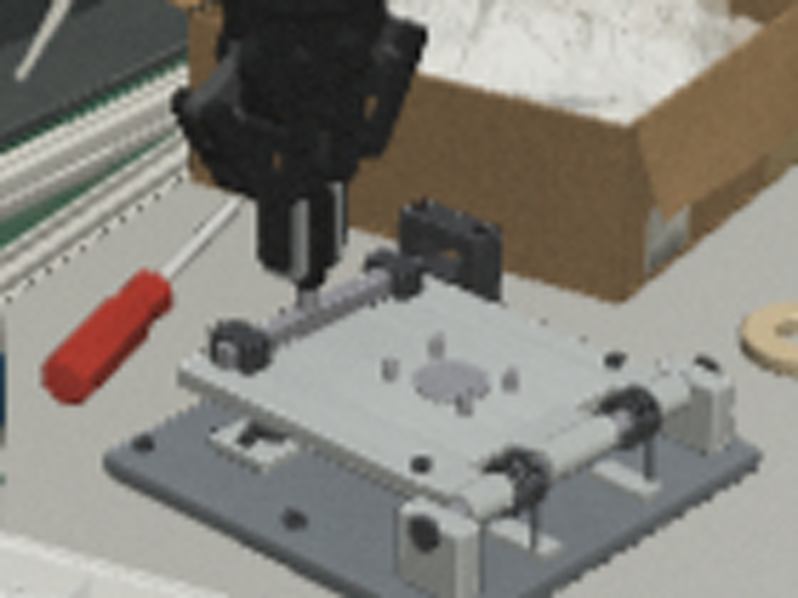

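The plate's corner, top (180,360) and bottom (180,378), gives θ≈0.015. It follows the tool without slipping, so I keep feeling downward.

Emit:
servo_tool:
  plan:
    - [0.8,0.01,0,0.05,0,0,0]
    - [0.8,0.01,0,0.08,0,0,0]
    - [0.8,0.01,0,0.08,0,0,0]

```text
clock: 6.1
position: [0.6032, 0.0469, 0.0795]
tool_rot: [-3.141, -0.003, -0.253]
force: [2.3, -2.3, 12.0]
grip_width: 0.0139
finger_force: 40.3
```

Emit:
servo_tool:
  plan:
    - [0.8,0.01,0,0.05,0,0,0]
    - [0.8,0.01,0,0.08,0,0,0]
    - [0.8,0.01,0,0.08,0,0,0]

```text
clock: 6.4
position: [0.6033, 0.047, 0.0792]
tool_rot: [-3.141, -0.003, -0.253]
force: [-1.5, -2.5, 22.0]
grip_width: 0.0136
finger_force: 41.4
```

Emit:
servo_tool:
  plan:
    - [0.8,0,0,-0.05,0,0,0]
    - [0.8,0,0.2,-0.05,0,0,0]
    - [0.8,0,0.4,-0.05,0,0,0]
    - [0.8,0,0.6,-0.05,0,0,0]
    - [0.8,0,0.8,-0.05,0,0,0]
    - [0.8,0,1.0,-0.05,0,0,0]
    - [0.8,0,1.1,-0.05,0,0,0]
    - [0.8,0,1.1,-0.05,0,0,0]

```text
clock: 7.2
position: [0.6006, 0.0367, 0.0794]
tool_rot: [-3.14, -0.003, -0.252]
force: [1.5, -0.9, 15.8]
grip_width: 0.0135
finger_force: 40.6
```

Emit:
servo_tool:
  plan:
    - [0.8,0,0.1,0,0,0,0]
    - [0.8,0,0.2,0,0,0,0]
    - [0.8,0,0.3,0,0,0,0]
    - [0.8,0,0.4,0,0,0,0]
    - [0.8,0,0.4,0,0,0,0]

```text
clock: 7.7
position: [0.5997, 0.033, 0.0794]
tool_rot: [-3.14, -0.003, -0.252]
force: [0.5, 0.1, 14.5]
grip_width: 0.0137
finger_force: 40.6
```

Emit:
servo_tool:
  plan:
    - [0.8,0,0.1,0,0,0,0]
    - [0.8,0,0.2,0,0,0,0]
    - [0.8,0,0.3,0,0,0,0]
    - [0.8,0,0.3,0,0,0,0]

```text
clock: 8.1
position: [0.5989, 0.03, 0.0794]
tool_rot: [-3.14, -0.003, -0.252]
force: [0.4, -0.1, 14.5]
grip_width: 0.0135
finger_force: 40.6
```

Emit:
servo_tool:
  plan:
    - [0.8,0,0.1,0,0,0,0]
    - [0.8,0,0.2,0,0,0,0]
    - [0.8,0,0.3,0,0,0,0]
    - [0.8,0,0.4,0,0,0,0]
    - [0.8,0,0.5,0,0,0,0]
    - [0.8,0,0.6,0,0,0,0]
    - [0.8,0,0.6,0,0,0,0]

```text
clock: 8.8
position: [0.5974, 0.0242, 0.0794]
tool_rot: [-3.14, -0.003, -0.252]
force: [1.8, -0.4, 14.5]
grip_width: 0.0138
finger_force: 40.6
```

Emit:
servo_tool:
  plan:
    - [0.8,0,0.1,0,0,0,0]
    - [0.8,0,0.2,0,0,0,0]
    - [0.8,0,0.2,0,0,0,0]

```text
clock: 9.1
position: [0.5969, 0.0223, 0.0794]
tool_rot: [-3.14, -0.003, -0.252]
force: [1.0, -0.1, 15.3]
grip_width: 0.0133
finger_force: 40.6
```

Emit:
servo_tool:
  plan:
    - [0.8,0,0.05,0,0,0,0]
    - [0.8,0,0.1,0,0,0,0]
    - [0.8,0,0.1,0,0,0,0]

```text
clock: 9.4
position: [0.5967, 0.0216, 0.0794]
tool_rot: [-3.14, -0.003, -0.252]
force: [1.0, 2.4, 14.3]
grip_width: 0.0136
finger_force: 40.6
```

Emit:
servo_tool:
  plan:
    - [0.8,0,-0.05,-0.05,0,0,0]
    - [0.8,0,-0.05,-0.1,0,0,0]
    - [0.8,0,-0.05,-0.1,0,0,0]
    - [4,0,-0.05,-0.1,0,0,0]
    - [4,0,-0.05,-0.1,0,0,0]
    - [4,0,-0.05,-0.1,0,0,0]
    - [4,0,-0.05,-3,0,0,0]
    - [4,0,-0.05,-7,0,0,0]
    - [4,0,-0.05,-10,0,0,0]
    - [4,0,-0.05,-10,0,0,0]

```text
clock: 10.4
position: [0.5971, 0.0216, 0.1817]
tool_rot: [-3.14, -0.005, -0.252]
force: [0.6, -0.2, -1.6]
grip_width: 0.0397
finger_force: 0.0
```

```bash
python3 - <<'E'
from h import *
f=bot.grab_frame("top");g=bot.grab_frame("scene")
for z in(0,.05,.1,.15): print(z,w(f,(413,249),z),w(f,(525,252),z), px(g,w(f,(413,249),z)))
crop(g,260,200,420,320,5,"c5")
p=[.53496,.05503,-.2516]
for th in(0,.03): print(th,[((px(g,base2w(p,plate(th,X)))-[260,200])*5).round().tolist() for X in((.16,.068,-.005),(.16,.068,.005),(.141,-.018,.051))])
hsv=cv2.cvtColor(f["frame"],cv2.COLOR_BGR2HSV); m=cv2.inRange(hsv,(12,50,110),(30,255,255)); 
n,l,s,c=cv2.connectedComponentsWithStats(m)
for i in range(1,n):
    if s[i,4]>80 and s[i,0]>360 and s[i,1]>250: print(s[i],c[i],w(f,c[i],.006))
E
```

```text
0 [ 0.51171986 -0.14990528  0.        ] [ 0.50855095 -0.3776845   0.        ] [358.4 242.5]
0.05 [ 0.50969886 -0.14056861  0.05      ] [ 0.50669922 -0.35618123  0.05      ] [358.7 227.3]
0.1 [ 0.50767787 -0.13123194  0.1       ] [ 0.50484749 -0.33467795  0.1       ] [359.  211.4]
0.15 [ 0.50565687 -0.12189527  0.15      ] [ 0.50299576 -0.31317468  0.15      ] [359.3 194.8]
0 [[53.0, 288.0], [52.0, 270.0], [206.0, 138.0]]
0.03 [[52.0, 280.0], [52.0, 261.0], [208.0, 132.0]]
[444 269  14  19 124] [451.44354839 277.15322581] [ 0.45528279 -0.22673902  0.006     ]
[597 380  21  15 211] [605.47393365 387.74881517] [ 0.23963875 -0.53196961  0.006     ]
```

View pics/c5.png

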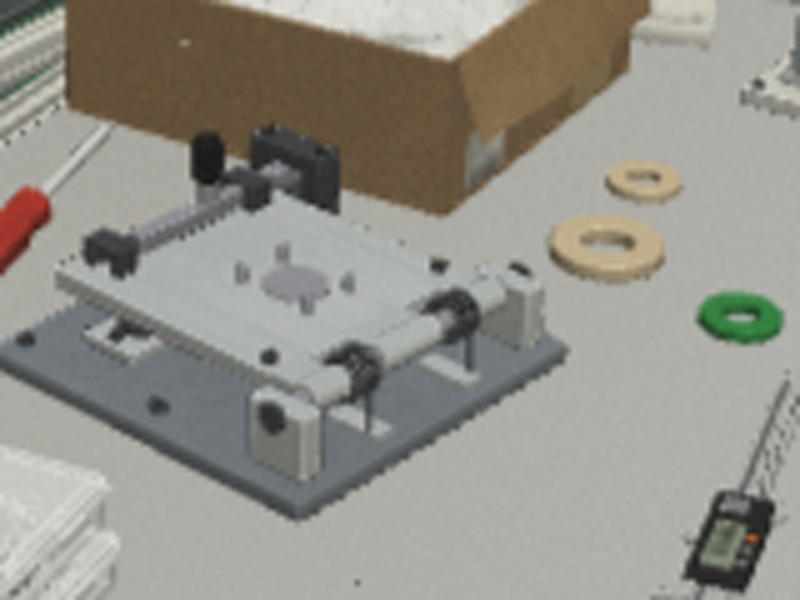

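The bolt is inside the keeper and its knob has moved to (208,150). The plate stays level. Now I go over to the bushing.

Emit:
servo_tool:
  plan:
    - [5.5,-4,0,0,0,0,0]
    - [5.5,-8.1,2,0,0,0,0]
    - [5.5,-8.1,7,0,0,0,0]
    - [5.5,-8.1,12,0,0,0,0]
    - [5.5,-8.1,17,0,0,0,0]
    - [5.5,-8.1,22,0,0,0,0]
    - [5.5,-8.1,26.8,2,0,0,0]
    - [5.5,-8.1,26.8,7,0,0,0]
    - [5.5,-8.1,26.8,12,0,0,0]
    - [5.5,-8.1,26.8,14,0,0,0]

```text
clock: 11.5
position: [0.4472, -0.217, 0.0331]
tool_rot: [-3.141, 0.006, -0.253]
force: [-0.3, 0.5, 0.6]
grip_width: 0.0549
finger_force: 0.0
```

```bash
python3 - <<'E'
from h import *
o=bot.observe(); print(o["position"],o["force"],o["tool_rot"])
g=bot.grab_frame("scene"); x0,y0=340,190;crop(g,x0,y0,460,280,6.6,"c6")
print(w(g,(388.2,236.0),.006)); q=o["position"]; print(((px(g,q)-[x0,y0])*6.6), ((px(g,[q[0],q[1],.007])-[x0,y0])*6.6))
E
```

```text
[ 0.44721128 -0.21704119  0.03314694] [-0.31754352  0.47196979  0.5642757 ] [-3.14075468  0.00601729 -0.25274236]
[ 0.45124745 -0.21562694  0.006     ]
[333.3  245.52] [328.68 302.28]
```

View pics/c6.png

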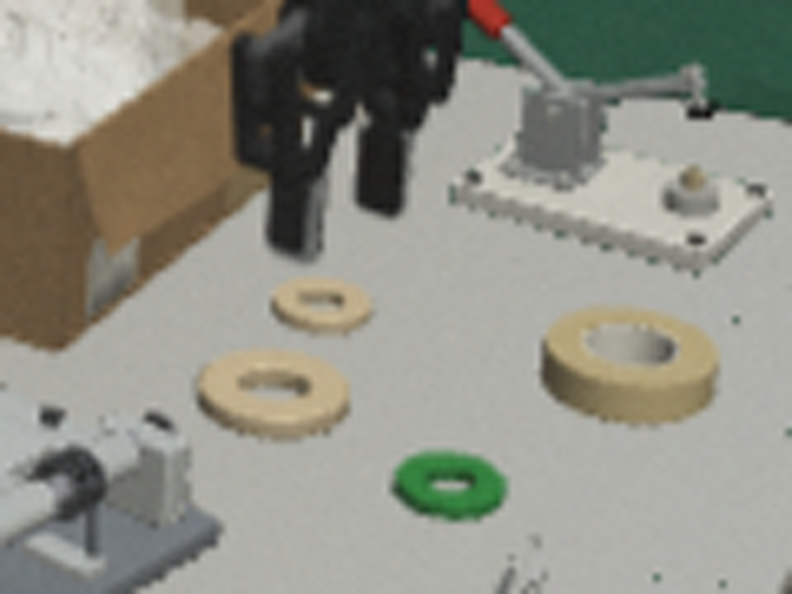

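Fingers' tips at (295,252) and (382,213) are above the small ring (322,304). I let the arm settle, then correct.

Emit:
servo_tool:
  plan:
    - [5.5,0,0,0,0,0,0]
    - [5.5,0,0,0,0,0,0]

```text
clock: 11.75
position: [0.4503, -0.2178, 0.0385]
tool_rot: [3.142, -0.0, -0.252]
force: [-0.2, 0.4, 0.2]
grip_width: 0.0547
finger_force: 0.0
```

Emit:
servo_tool:
  plan:
    - [5.5,0.1,-0.05,1.5,0,0,0]
    - [5.5,0.1,-0.05,2.8,0,0,0]
    - [5.5,0.1,-0.05,3.5,0,0,0]
    - [5.5,0.1,-0.05,3.9,0,0,0]
    - [5.5,0.1,-0.05,3.9,0,0,0]
    - [3.5,0.1,-0.05,3.9,0,0,0]
    - [3.5,0.1,-0.05,3.9,0,0,0]
    - [3.5,0.1,-0.05,3.9,0,0,0]
  force: 30

```text
clock: 12.55
position: [0.4513, -0.2176, -0.0006]
tool_rot: [3.142, -0.0, -0.252]
force: [-1.2, 0.5, 6.4]
grip_width: 0.0393
finger_force: 29.4
```

Emit:
servo_tool:
  plan:
    - [3.5,0,0,-2,0,0,0]
    - [3.5,0,0,-6,0,0,0]
    - [3.5,0,0,-11,0,0,0]
    - [3.5,0,0,-15,0,0,0]
    - [3.5,0.4,-5,-15,0,0,0]
    - [3.5,0.4,-10,-15,0,0,0]
    - [3.5,0.4,-15,-15,0,0,0]
    - [3.5,0.4,-20,-15,0,0,0]
    - [3.5,0.4,-24.5,-14,0,0,0]
    - [3.5,0.4,-28.5,-11,0,0,0]

```text
clock: 13.55
position: [0.528, 0.0602, 0.1108]
tool_rot: [-3.139, -0.005, -0.251]
force: [1.8, -0.5, -0.6]
grip_width: 0.0395
finger_force: 30.6
```

Emit:
servo_tool:
  plan:
    - [3.5,0,0,1,0,0,0]
    - [3.5,0,0,2,0,0,0]
    - [3.5,0,0,2,0,0,0]
    - [3.5,0,0,2,0,0,0]

```text
clock: 13.95
position: [0.5262, 0.0562, 0.0893]
tool_rot: [3.141, -0.0, -0.254]
force: [-0.9, 0.4, -0.3]
grip_width: 0.039
finger_force: 30.7
```

```bash
python3 - <<'E'
from h import *
o=bot.observe(); q=o["position"]; print(q,o["force"],o["grip_width"],o["finger_force"])
g=bot.grab_frame("scene"); x0,y0=270,190;crop(g,x0,y0,380,272,7.2,"c7")
p=[.53496,.05503,-.2516]
pr=lambda X:((px(g,X)-[x0,y0])*7.2).round().tolist()
print("tcp",pr(q),"nest",pr(base2w(p,plate(.005,(.066,0,.007)))),"pins",[pr(base2w(p,plate(.005,(.066+.0255*np.cos(a),.0255*np.sin(a),.015)))) for a in np.radians([35,145,215,325])])
# nest from first frames measured: scene px
t=bot.grab_frame("top"); print(px(t,q))
E
```

```text
[0.52624668 0.05618585 0.0893204 ] [-0.92045776  0.44972649 -0.25594035] 0.03899064460374316 30.666299627278022
tcp [356.0, 376.0] nest [352.0, 477.0] pins [[276.0, 450.0], [371.0, 493.0], [430.0, 462.0], [335.0, 420.0]]
[311.2 238. ]
```

View pics/c7.png

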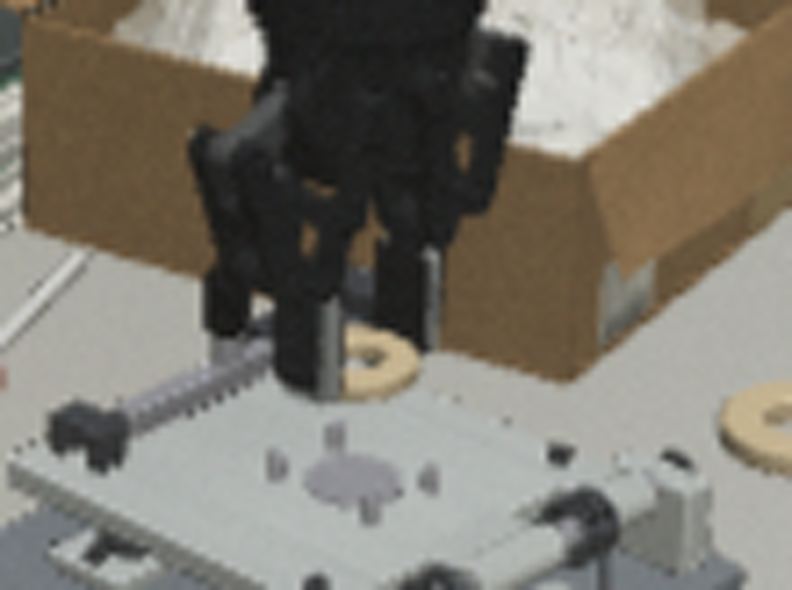

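The bushing hangs level in the grip, with its visible edge at (420,360). The nest is at (352,480) and its pins at (275,453), (371,500), (430,468) and (335,424), which agrees with the model. I lower it.

Emit:
servo_tool:
  plan:
    - [3.5,0,-0.1,1.0,0,0,0]
    - [3.5,0,-0.1,2.0,0,0,0]
    - [3.5,0,-0.1,2.6,0,0,0]
    - [3.5,0,-0.1,2.6,0,0,0]

```text
clock: 14.45
position: [0.5257, 0.0583, 0.0616]
tool_rot: [3.141, 0.002, -0.252]
force: [0.1, 0.3, -0.6]
grip_width: 0.0394
finger_force: 30.7
```

Emit:
servo_tool:
  plan:
    - [3.5,0,0,0.15,0,0,0]
    - [3.5,0,0,0.3,0,0,0]
    - [3.5,0,0,0.45,0,0,0]
    - [3.5,0,0,0.45,0,0,0]

```text
clock: 14.85
position: [0.5263, 0.0584, 0.0582]
tool_rot: [3.142, 0.0, -0.252]
force: [-0.6, 0.1, -0.8]
grip_width: 0.0395
finger_force: 30.7
```

Emit:
servo_tool:
  plan:
    - [3.5,0,0.08,0.1,0,0,0]
    - [3.5,0,0.08,0.2,0,0,0]
    - [3.5,0,0.08,0.2,0,0,0]

```text
clock: 15.15
position: [0.5261, 0.0576, 0.0562]
tool_rot: [3.142, 0.0, -0.252]
force: [-0.1, 0.7, 0.9]
grip_width: 0.0395
finger_force: 30.7
```

Emit:
servo_tool:
  plan:
    - [3.5,0,0,0.1,0,0,0]
    - [3.5,0,0,0.2,0,0,0]
    - [3.5,0,0,0.2,0,0,0]

```text
clock: 15.45
position: [0.5261, 0.0577, 0.0541]
tool_rot: [3.142, 0.0, -0.252]
force: [-0.3, 0.5, 0.2]
grip_width: 0.039
finger_force: 30.7
```

Emit:
servo_tool:
  plan:
    - [3.5,0,0,0.1,0,0,0]
    - [3.5,0,0,0.2,0,0,0]
    - [3.5,0,0,0.2,0,0,0]

```text
clock: 15.75
position: [0.5261, 0.0576, 0.0523]
tool_rot: [-3.142, 0.0, -0.252]
force: [-1.6, 0.6, 2.8]
grip_width: 0.0395
finger_force: 30.9
```

Emit:
servo_tool:
  plan:
    - [5.5,0,0,0,0,0,0]
    - [5.5,0,0,0,0,0,0]
    - [5.5,0,0,0,0,0,0]
    - [5.5,0,0,-1,0,0,0]
    - [5.5,0,0,-4,0,0,0]
    - [5.5,0,0,-9,0,0,0]
    - [5.5,0,0,-14,0,0,0]
    - [5.5,-3,0,-16,0,0,0]
    - [5.5,-8,0,-16,0,0,0]
    - [5.5,-8,0,-16,0,0,0]

```text
clock: 16.75
position: [0.444, 0.0782, 0.2133]
tool_rot: [3.141, 0.001, -0.25]
force: [1.2, -0.6, -0.4]
grip_width: 0.0549
finger_force: 0.0
```

```bash
python3 - <<'E'
from h import *
o=bot.observe(); print(o["position"],o["force"])
g=bot.grab_frame("scene"); crop(g,260,200,370,282,7.2,"c8")
E
```

```text
[0.44399459 0.07824042 0.21330353] [ 1.23333247 -0.56246695 -0.39458773]
```

View pics/c8.png

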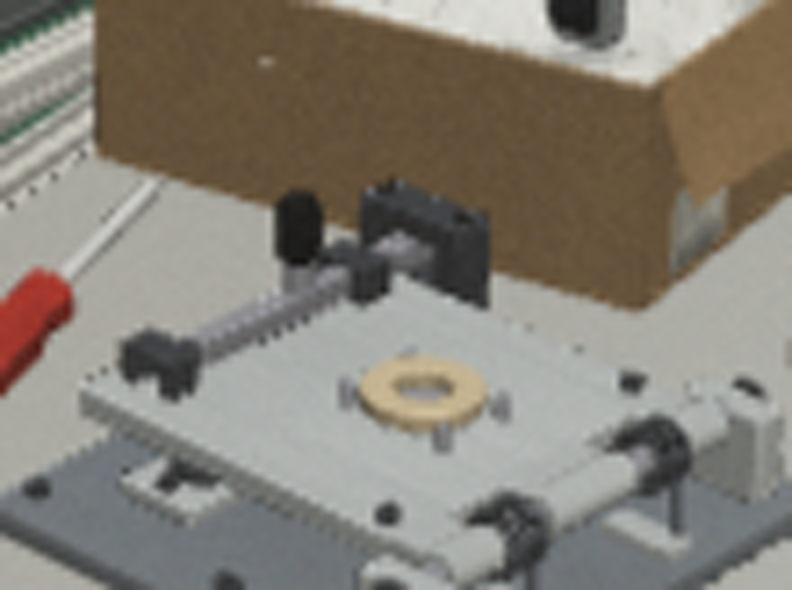

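The bushing lies flat at (424,392) between the four pins. The bolt is in the keeper at (400,250), the plate is down, and the gripper is clear.

```bash
python3 -c "
from workcell import bot
print(bot.job_done())"
```

```text
the job is handed in; nothing more can be done
None
```

I handed the job in: the plate is down and bolted, and the bushing lies flat in the nest between the four pins; the job_done call returned no verdict.

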